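# Lift a forging out of the parts pan with tongs

## Robot

A 7-joint arm with a two-finger parallel gripper is mounted at the origin on a cart in front of the work surface, level with it; the furniture and walls round the work are solid. World frame = base frame: x ahead of the robot, y to its left, z up, the work surface at z = 0. Lengths are in m, angles in rad, forces in N, time in s.
With the tool pointing down it reaches from about 0.4 to 0.85 m from the base axis. Payload 6.9 kg.
Tool frame: the origin (TCP) lies between the finger pads; the fingertips stand 22 mm ahead of it and the grasp point (between the pads) lies 3 mm ahead of it; z points along the fingers, y is the line along which they close (so a half turn about z gives the same grasp; the last joint's range is limited). The gripper opens to 85 mm and grips with 20 to 120 N. Pads are 22 mm wide; open, the fingers measure 114 mm over their backs; the gripper's body (76 mm by 85 mm) begins 54 mm behind the grasp point. The pads swing forward as they close: fully open they stand 13 mm farther back than shut.
Start: joints at [1.373, 0.507, -0.238, 1.5, 0.126, 1.149, -0.155], TCP at [0.186, -0.597, 0.253] pointing down, gripper open.
Joint ranges: [-3.08, 3.08], [-0.24, 2.05], [-1.43, 1.35], [0, 2.5], [-1.52, 4.66], [0.17, 1.96], [-2.89, 2.89]. Speed limits (rad/s): [2.39, 2.39, 3.14, 3.14, 3.14, 3.14, 3.14].

## Interface

Orientations are given as a unit quaternion [x, y, z, w].
In Python, from workcell import sense, camera, close_job gives the robot as it stands.
- The arm moves only by the tool apply_moves, never from a script. Its argument "deltas" is a list of rows, each an object with "delta_pos": the shift along the world's x, y, z in m, a list of three; "rot": the turn, a rotation vector about the world's x, y, z in rad, a list of three; "jaw": the opening, from 0 (shut) to 1 (fully open). In form: [{"delta_pos": [dx, dy, dz], "rot": [ax, ay, az], "jaw": jaw}, ...]. A call has exactly 8 rows; each row shifts and turns the commanded pose from where the row before left it; what a row does not reach is not made up. A row lasts 1/8 s, in which the tool goes at most 62.5 mm and 10.7 degrees, less where a joint would pass 70% of its speed; a pose out of reach is approached as far as the arm can. A call with a gripper value outside its range is refused whole. The fingers move at their own pace and stop on an object; "squeeze" is the grip in N (left out, the last holds). Time passes only in rows, so rows that do not move let the fingers close, or fill a call up. It gives the time, the measured TCP pose, the force, the opening and the grip force at its end, in the units of the state.
- sense(): the state, without advancing time (a new reading comes with each control period).
- camera(name): name is "side" or "top"; returns a dict with "color" (400x640x3 uint8, red, green, blue), "z_map" (400x640 float32, m along the optical axis (not along the pixel's ray), 0 where there is no reading), "intrinsics" (3x3 intrinsics, pixels), "view" (4x4, takes a point from world to camera coordinates). Camera axes: x right, y down, z forward; pixel columns grow to the right and rows downward; lengths in m; the calibration is good to about 2 mm. A picture is of the moment at which its call begins.
- close_job(): hands the job in; it is judged then, once.
The state is a dict: "t": time; "joint_positions": joint angles; "joint_velocities": joint speeds; "joint_efforts": joint torques, N m; "tool_pos": TCP position; "tool_rot": TCP orientation; "wrist_force": force on the tool from outside, world axes, zero at the start; "moment": the same for the moment, N m; "finger_gap": finger opening in m; "grasp_force": force on a finger pad.
Only numpy, scipy, OpenCV 4.12 (cv2) and the standard library are available. Lean on these libraries where they do the work, as an engineer would, in place of code of your own. Each camera call takes 0.05 s, during which the arm holds its last target. There are 200 camera calls.

## Task

Take the red-handled spring tongs out of their stand, reach down into the steel parts pan with them, squeeze them shut on the small dark iron forging and lift it out. Finish still holding: the forging gripped in the tongs, still over the pan with its underside at least 6 cm above the pan's rim, the tongs upright in the gripper, everything still. Never touch the forging with the robot itself, and leave the washer in the pan, the glass jar, the wooden mallet and the wrench where they are.

Things in the scene. Friction and masses are not known exactly. Their poses are not given: they have to be found in the camera images.
- tongs: Spring tongs upright in the stand, tips down, 132 mm tall, 0.14 kg: two arms hinged on a steel head 125 mm above the tips. Origin: midway between the tips' lower ends; z up to the head; y from right arm to left arm, the direction of closing. Squeezing the grips by 1 mm closes the tips by about 3.5 mm; springs resist with 3 N a side at first, 5 N at the end.
- tongs_grip (a point): Midway between the red grips, 90 mm above the tips' lower ends, where the fingers hold; the head ends 41 mm above. Grips 16 mm wide (x), 62 to 118 mm above the tips; over them the open tongs measure 49 mm here, 55 mm lower down; 40 mm when shut on the forging. Squeeze 2 to 5 mm with up to 15 N to carry them open, with about 35 N to hold the forging. Axes as the tongs.
- tongs_tips (a point): Midway between the two steel tip pads of the tongs, 9 mm above their lower ends. Pads 14 mm wide (x) and 18 mm tall; between them 51 mm when open (60 mm over their outsides).
- tongs_left (a joint): Closing angle of the left arm (rad): 0 open, grows as the tongs close; the right arm follows alike. 0.13 = tips 18 mm apart (on the forging's waist), 0.10 = 26 mm (on its thick end), 0.175 = stop, empty, tips about 7 mm apart.
- stand: Stand of the tongs, fixed to the bench: a green sheet-steel pocket open at the top on a wooden foot 60 x 110 mm. Origin: centre of the underside. Pocket inside 18 mm (x) by 70 mm (y), floor 8 mm and rim 50 mm above the bench; the tongs stand on its floor, their x and y along the stand's.
- pan: Open rectangular steel parts pan, fixed to the bench, outside 170 mm (x) by 210 mm (y), rim 45 mm above the bench, walls and floor 4 mm thick. Origin: centre of the underside.
- pan_in (a point): Centre of the pan's inner floor, 4 mm above the bench; axes as the pan. The rim is 41 mm above it.
- stub: The forging: small dark iron stub with a waist, lying flat on the pan floor, 65 mm long (its y), 26 mm wide (its x) and 22 mm high at the -y end, 22 wide and 18 high at the +y end, about 0.1 kg. Origin: centre of the underside. The waist, 18 mm wide and 17 mm high, lies 2 mm from the origin towards +y: grip it there across x.
- washer: Big rusty iron washer, 45 mm across, 8 mm thick, lying in the other half of the pan: leave it. Origin: centre of the underside.
- glass_jar: Glass jar, 66 mm across, 95 mm tall, standing on the bench behind the work: leave it. Origin: centre of the underside.
- wooden_mallet: Wooden mallet, 101 x 231 x 61 mm, lying on the bench at the far left: leave it. Origin: centre of the underside.
- wrench: Rusty flat double-ended wrench, 167 mm long, 34 wide, 7 thick, lying on the bench behind the work, right of the jar: leave it. Origin: centre of the underside.
Mind the look-alikes: they are no part of the job. Several things have the shape of the tongs; the one meant has the colours described above.

How it is judged:
By the outcome, as a careful person would: the job done as asked, in the order asked, and still so for the second after the job is handed in, while the arm keeps its last pose, push and grip.
It also fails if it takes over 45 s, if anything falls off the work surface, if the arm or the gripper's body presses on something with over 40 N, if the wrist force passes 120 N, or if a joint passes its speed limit or range.

## Working session

There is one attempt and no reset: what is moved stays moved. The work goes in short steps, Python scripts to look and compute and a tool call to move; the robot and the scene stay as the last step left them, time stands still between calls to the robot, and variables do not carry over. Pictures are saved under pics/ and viewed, at most 10 in all, crops included, and the job is handed in when it is done.

Besides the shell and the picture viewer there is one more tool, called after "Request:" as a command line: name --argument value ..., lists and objects as JSON in quotes. apply_moves: Moves the arm, as the interface text tells. Its arguments: {"type":"object","properties":{"deltas":{"type":"array","items":{"type":"object","properties":{"delta_pos":{"type":"array","items":{"type":"number"}},"rot":{"type":"array","items":{"type":"number"}},"jaw":{"type":"number"}}}},"squeeze":{"type":"number"}},"required":["deltas"]}

```bash
mkdir -p pics; cat > h.py <<'E'
import numpy as np, cv2
from workcell import sense, camera, close_job
def shot(n):
    c=camera(n); c['T']=np.linalg.inv(np.array(c['view'])); return c
def pts(c):
    z=c['z_map']; K=np.array(c['intrinsics']); v,u=np.mgrid[0:z.shape[0],0:z.shape[1]]
    P=np.stack([(u-K[0,2])*z/K[0,0],(v-K[1,2])*z/K[1,1],z],-1)
    W=P@c['T'][:3,:3].T+c['T'][:3,3]; W[z==0]=np.nan; return W
def ray(c,u,v,h):
    K=np.array(c['intrinsics']); d=c['T'][:3,:3]@np.array([(u-K[0,2])/K[0,0],(v-K[1,2])/K[1,1],1]); o=c['T'][:3,3]
    return o+d*(h-o[2])/d[2]
def save(c,f): cv2.imwrite('pics/'+f,c['color'][:,:,::-1])
E
python3 - <<'E'
from h import *
for n in ('top','side'):
    c=shot(n); save(c,n+'0.png'); print(n,c['T'].round(3).tolist(),np.array(c['intrinsics']).round(1).tolist())
s=sense(); print({k:np.round(v,3).tolist() for k,v in s.items()})
E
```

```text
top [[0.131, -0.969, 0.208, 0.421], [-0.991, -0.126, 0.033, 0.059], [-0.005, -0.211, -0.977, 0.983], [0.0, 0.0, 0.0, 1.0]] [[434.6, 0.0, 312.8], [0.0, 434.6, 195.5], [0.0, 0.0, 1.0]]
side [[-0.997, -0.045, 0.056, 0.522], [-0.072, 0.615, -0.785, 0.899], [0.001, -0.787, -0.617, 0.747], [0.0, 0.0, 0.0, 1.0]] [[505.4, 0.0, 323.8], [0.0, 505.4, 198.0], [0.0, 0.0, 1.0]]
{'t': 0.1, 'joint_positions': [1.373, 0.508, -0.238, 1.501, 0.126, 1.149, -0.155], 'joint_velocities': [0.001, -0.002, -0.002, -0.003, -0.0, -0.001, -0.001], 'joint_efforts': [-0.005, -62.183, -2.195, -25.02, 0.013, 0.008, -0.0], 'tool_pos': [0.186, -0.596, 0.253], 'tool_rot': [0.989, 0.151, -0.0, -0.001], 'wrist_force': [0.94, -0.211, -0.151], 'moment': [-0.028, -0.02, -0.01], 'grasp_force': 0.0, 'finger_gap': 0.085}
```

View pics/top0.png

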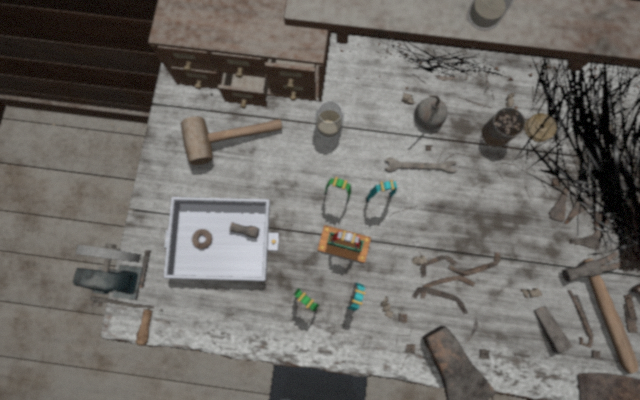

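View pics/side0.png

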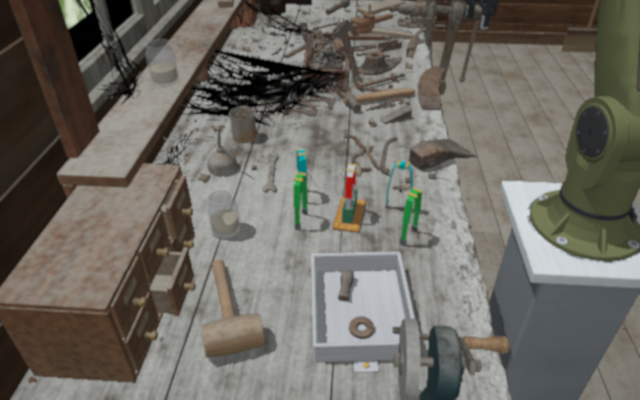

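The top view shows the pan at about (218,240), with the stub at (244,231) and the washer at (203,239). The stand with the red tongs is at (345,244), and green and cyan look-alike tongs stand around it. Next I measure their poses.

```bash
python3 - <<'E'
from h import *
def rect(P):
    r=cv2.minAreaRect((P[:,:2]*1000).astype(np.float32)); b=cv2.boxPoints(r); 
    e=[b[1]-b[0],b[2]-b[1]]; L=[np.linalg.norm(x) for x in e]; l=e[int(np.argmax(L))]
    return 'c',np.round(r[0],1),'L',np.round(sorted(L),1),'ang_long',round(float(np.degrees(np.arctan2(l[1],l[0])))%180,1)
C={n:shot(n) for n in('top','side')}
for n,c in C.items():
    W=pts(c); hsv=cv2.cvtColor(c['color'],cv2.COLOR_RGB2HSV); H,S,V=[hsv[...,i].astype(int) for i in range(3)]
    vv,uu=np.mgrid[0:400,0:640]
    box=(lambda a,b,x,y:(uu>a)&(uu<b)&(vv>x)&(vv<y))
    reg=box(310,385,220,275) if n=='top' else box(325,375,155,240)
    red=reg&((H<7)|(H>172))&(S>130)&(W[...,2]>.05)
    org=reg&(H>8)&(H<22)&(S>120)&(W[...,2]<.035)&(W[...,2]>0.005)
    grn=reg&(H>45)&(H<95)&(S>60)
    for k,m in (('red',red),('foot',org),('green',grn)):
        P=W[m]; P=P[~np.isnan(P[:,0])]
        print(n,k,len(P),len(P) and (rect(P),np.percentile(P[:,2],[2,50,98]).round(3),P.mean(0).round(4)))
    # steel head / high points over the stand
    P=W[reg&(W[...,2]>.1)]; print('high',len(P),rect(P),np.percentile(P[:,2],[50,98,100]).round(3),P.mean(0).round(4))
    regp=box(160,275,192,285) if n=='top' else box(305,420,248,365)
    m=regp&(W[...,2]>.036)&(W[...,2]<.055); 
    l,k=cv2.connectedComponents(m.astype(np.uint8)); s_=np.bincount(k.ravel()); s_[0]=0; m=k==s_.argmax()
    print('rim',rect(W[m]),np.median(W[m][:,2]).round(4))
    r2=box(224,264,218,242) if n=='top' else box(333,360,265,304)
    dark=r2&(V<130); st=dark&(V<105)
    for t in (90,105,120):
        m=(r2&(V<t)).astype(np.uint8); l,k=cv2.connectedComponents(m); s_=np.bincount(k.ravel()); s_[0]=0; m=k==s_.argmax()
        ys,xs=np.nonzero(m); P=np.array([ray(c,x,y,.014) for x,y in zip(xs,ys)])
        print('stub',t,len(P),rect(P),P.mean(0).round(4),'zmap',np.nanpercentile(W[m][:,2],[5,50,95]).round(3))
for n,(a,b,x,y) in (('top',(160,380,190,290)),('side',(300,420,150,370))):
    im=C[n]['color'][y:b and y if False else y,a:b] if False else C[n]['color'][x:y,a:b][:,:,::-1]
    f=min(800/im.shape[1],600/im.shape[0]); cv2.imwrite(f'pics/{n}1.png',cv2.resize(im,None,fx=f,fy=f,interpolation=cv2.INTER_CUBIC))
E
```

```text
top red 28 (('c', array([524. ,   9.1]), 'L', array([10.9, 55.2], dtype=float32), 'ang_long', 75.4), array([0.078, 0.1  , 0.123]), array([0.5268, 0.0208, 0.1004]))
top foot 564 (('c', array([528.9,   8.1]), 'L', array([ 56.2, 105.3], dtype=float32), 'ang_long', 82.3), array([0.005, 0.008, 0.011]), array([0.5233, 0.0106, 0.008 ]))
top green 57 (('c', array([528.,   7.]), 'L', array([21.7, 68.6], dtype=float32), 'ang_long', 83.5), array([0.031, 0.049, 0.052]), array([0.5198, 0.0082, 0.0455]))
high 210 ('c', array([529.6,   8.4]), 'L', array([19.7, 49.1], dtype=float32), 'ang_long', 82.9) [0.134 0.14  0.141] [0.5292 0.0095 0.1306]
rim ('c', array([502. , 284.2]), 'L', array([177.6, 217.2], dtype=float32), 'ang_long', 96.0) 0.0471
stub 90 91 ('c', array([522.2, 233. ]), 'L', array([14.8, 59.5], dtype=float32), 'ang_long', 92.5) [0.5225 0.2313 0.014 ] zmap [0.013 0.021 0.025]
stub 105 176 ('c', array([526. , 233.5]), 'L', array([22.4, 60.9], dtype=float32), 'ang_long', 86.1) [0.5248 0.232  0.014 ] zmap [0.003 0.021 0.027]
stub 120 286 ('c', array([526.3, 233.8]), 'L', array([27.6, 64.7], 
[... 570 characters left out ...]
347, 0.0345]))
high 186 ('c', array([527.9,  10.7]), 'L', array([19.6, 49. ], dtype=float32), 'ang_long', 80.9) [0.126 0.137 0.138] [0.5282 0.0205 0.1226]
rim ('c', array([498.9, 284.5]), 'L', array([176.9, 220.2], dtype=float32), 'ang_long', 96.1) 0.0457
stub 90 42 ('c', array([517.5, 232.5]), 'L', array([ 6.2, 44.6], dtype=float32), 'ang_long', 78.0) [0.5173 0.2309 0.014 ] zmap [0.003 0.018 0.022]
stub 105 150 ('c', array([523.3, 234.7]), 'L', array([20.1, 76.4], dtype=float32), 'ang_long', 81.6) [0.5216 0.2438 0.014 ] zmap [0.003 0.017 0.023]
stub 120 294 ('c', array([523.2, 232.2]), 'L', array([29.8, 81.5], dtype=float32), 'ang_long', 88.1) [0.5229 0.2362 0.014 ] zmap [0.002 0.019 0.024]
```

View pics/top1.png

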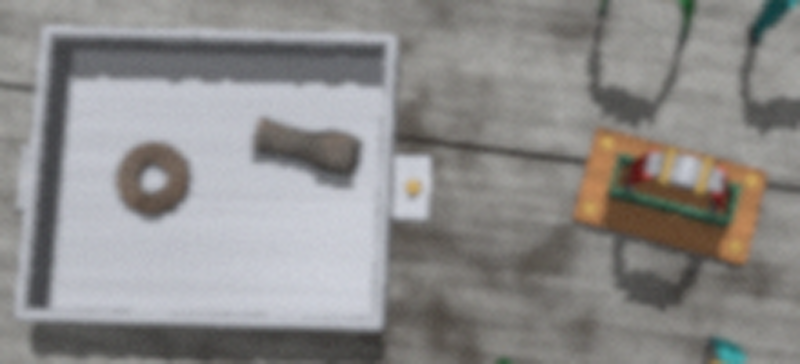

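View pics/side1.png

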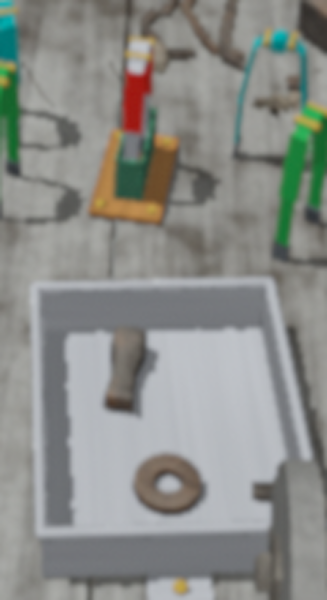

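The crops show the stub's thick end towards the stand (−y), its waist near crop pixel (298,145), and the red tongs upright in the pocket. I refine the stub pose without its shadow.

```bash
python3 - <<'E'
from h import *
vv,uu=np.mgrid[0:400,0:640]
for n,(a,b,x,y) in (('top',(222,264,214,246)),('side',(330,364,262,306))):
    c=shot(n); W=pts(c); I=c['color'].astype(int); r=(uu>a)&(uu<b)&(vv>x)&(vv<y)
    for nm,m in (('RB',r&(I[...,0]-I[...,2]>14)),('z',r&(W[...,2]>.012)&(W[...,2]<.032))):
        l,k=cv2.connectedComponents(m.astype(np.uint8)); s=np.bincount(k.ravel()); s[0]=0; m=k==s.argmax()
        P=np.array([ray(c,q,p,.014)[:2] for p,q in zip(*np.nonzero(m))]) if nm=='RB' else W[m][:,:2]
        mu=P.mean(0); w,V=np.linalg.eigh(np.cov(P.T)); d=V[:,1]*np.sign(V[1,1]); e=np.array([d[1],-d[0]])
        t=(P-mu)@d; q=(P-mu)@e
        print(n,nm,len(P),mu.round(4),'ang',np.degrees(np.arctan2(d[1],d[0])).round(1),'t',t.min().round(4),t.max().round(4))
        for lo in np.arange(-.035,.035,.01):
            g=q[(t>=lo)&(t<lo+.01)]
            if len(g)>3: print('  %.3f mid %.4f wid %.4f'%(lo+.005,(g.max()+g.min())/2,np.ptp(g)),((mu+d*(lo+.005)+e*(g.max()+g.min())/2)).round(4))
E
```

```text
top RB 16 [0.535  0.2171] ang 100.0 t -0.0072 0.0063
  0.000 mid -0.0001 wid 0.0069 [0.5349 0.2171]
top z 281 [0.5289 0.2324] ang 84.2 t -0.0299 0.0354
  -0.030 mid 0.0004 wid 0.0212 [0.5262 0.2025]
  -0.020 mid 0.0003 wid 0.0252 [0.5272 0.2125]
  -0.010 mid -0.0000 wid 0.0231 [0.5279 0.2225]
  0.000 mid -0.0004 wid 0.0199 [0.5285 0.2325]
  0.010 mid 0.0005 wid 0.0174 [0.5304 0.2423]
  0.020 mid 0.0002 wid 0.0180 [0.5311 0.2523]
  0.030 mid 0.0006 wid 0.0209 [0.5326 0.2622]
side RB 44 [0.5319 0.261 ] ang 113.2 t -0.0147 0.0092
  -0.010 mid -0.0018 wid 0.0071 [0.5342 0.2511]
  0.000 mid 0.0004 wid 0.0133 [0.5322 0.2611]
  0.010 mid -0.0010 wid 0.0106 [0.527  0.2698]
side z 328 [0.5268 0.2371] ang 83.6 t -0.036 0.0335
  -0.030 mid 0.0002 wid 0.0220 [0.5236 0.2073]
  -0.020 mid 0.0006 wid 0.0260 [0.5251 0.2172]
  -0.010 mid 0.0007 wid 0.0242 [0.5264 0.2271]
  0.000 mid 0.0003 wid 0.0179 [0.527  0.2371]
  0.010 mid 0.0000 wid 0.0173 [0.5279 0.247 ]
  0.020 mid 0.0006 wid 0.0179 [0.5296 0.2569]
  0.030 mid 0.0001 wid 0.0194 [0.5302 0.2669]
```

Request:
apply_moves --deltas '[{"delta_pos":[0.03,0.05,0.005],"rot":[0,0,-0.12],"jaw":1},{"delta_pos":[0.03,0.05,0.005],"rot":[0,0,-0.12],"jaw":1},{"delta_pos":[0.03,0.05,0.005],"rot":[0,0,-0.12],"jaw":1},{"delta_pos":[0.03,0.05,0.005],"rot":[0,0,-0.075],"jaw":1},{"delta_pos":[0.03,0.05,0],"rot":[0,0,0],"jaw":1},{"delta_pos":[0.03,0.05,0],"rot":[0,0,0],"jaw":1},{"delta_pos":[0.03,0.05,0],"rot":[0,0,0],"jaw":1},{"delta_pos":[0.03,0.05,0],"rot":[0,0,0],"jaw":1}]' --squeeze 20

```text
t: 1.3
tool_pos: [0.4271, -0.1949, 0.2736]
tool_rot: [0.998, -0.066, 0.0, 0.0]
wrist_force: [0.1, -0.6, 0.1]
finger_gap: 0.0854
grasp_force: 0.0
```

Request:
apply_moves --deltas '[{"delta_pos":[0.02,0.041,0],"rot":[0,0,0],"jaw":1},{"delta_pos":[0.02,0.041,0],"rot":[0,0,0],"jaw":1},{"delta_pos":[0.02,0.041,0],"rot":[0,0,0],"jaw":1},{"delta_pos":[0.02,0.041,0],"rot":[0,0,0],"jaw":1},{"delta_pos":[0.021,0.041,0],"rot":[0,0,0],"jaw":1},{"delta_pos":[0,0,-0.03],"rot":[0,0,0],"jaw":1},{"delta_pos":[0,0,-0.03],"rot":[0,0,0],"jaw":1},{"delta_pos":[0,0,0],"rot":[0,0,0],"jaw":1}]'

```text
t: 2.3
tool_pos: [0.526, 0.0084, 0.2116]
tool_rot: [0.998, -0.066, -0.002, 0.0]
wrist_force: [0.1, 0.9, -0.1]
finger_gap: 0.0852
grasp_force: 0.0
```

```bash
python3 - <<'E'
from h import *
s=sense(); print(s['tool_pos'],s['tool_rot'],s['joint_positions'])
for n,(a,b,x,y) in (('side',(280,440,60,240)),):
    c=shot(n); im=c['color'][x:y,a:b][:,:,::-1]; cv2.imwrite(f'pics/{n}2.png',cv2.resize(im,None,fx=3,fy=3,interpolation=cv2.INTER_CUBIC))
    W=pts(c)
    vv,uu=np.mgrid[0:400,0:640]; m=(uu>300)&(uu<400)&(vv>60)&(vv<240)&(W[...,2]>.1)&(W[...,2]<.145)&(abs(W[...,0]-.528)<.05)&(abs(W[...,1]-.01)<.06)
    P=W[m]; print(len(P),cv2.minAreaRect((P[:,:2]*1000).astype(np.float32)))
E
```

```text
[0.52603824 0.00835432 0.21161963] [ 9.97826173e-01 -6.58652685e-02 -2.15786038e-03  1.96652911e-04] [ 0.20086166  0.4092743  -0.37751042  1.81740126  0.18027576  0.95299057
 -1.9564758 ]
188 ((526.8742065429688, 12.205930709838867), (48.11140823364258, 19.838468551635742), 85.74915313720703)
```

View pics/side2.png

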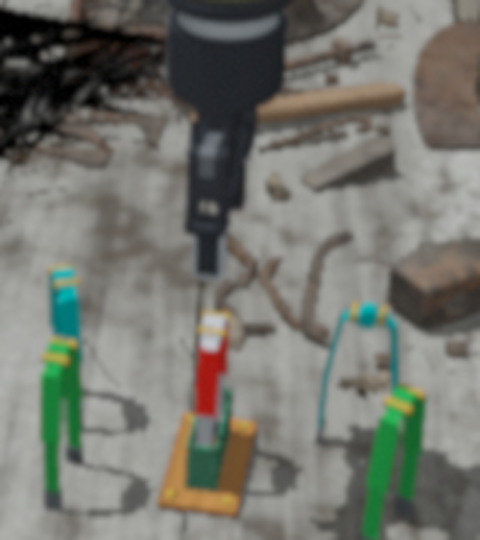

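The side view shows the open fingers right above the red tongs (crop pixel (213,320)), and they line up. I descend now.

Request:
apply_moves --deltas '[{"delta_pos":[0.002,0.002,-0.02],"rot":[0,0,0],"jaw":1},{"delta_pos":[0,0,-0.025],"rot":[0,0,0],"jaw":1},{"delta_pos":[0,0,-0.025],"rot":[0,0,0],"jaw":1},{"delta_pos":[0,0,-0.02],"rot":[0,0,0],"jaw":1},{"delta_pos":[0,0,-0.015],"rot":[0,0,0],"jaw":1},{"delta_pos":[0,0,-0.006],"rot":[0,0,0],"jaw":0.7},{"delta_pos":[0,0,0],"rot":[0,0,0],"jaw":0.6},{"delta_pos":[0,0,0],"rot":[0,0,0],"jaw":0.6}]' --squeeze 20

```text
t: 3.35
tool_pos: [0.5298, 0.0105, 0.1029]
tool_rot: [0.998, -0.066, 0.001, -0.0]
wrist_force: [-0.3, -0.7, -1.1]
finger_gap: 0.0516
grasp_force: 2.5
```

Request:
apply_moves --deltas '[{"delta_pos":[0,0,-0.002],"rot":[0,0,0],"jaw":0.58},{"delta_pos":[0,0,0],"rot":[0,0,0],"jaw":0.56},{"delta_pos":[0,0,0],"rot":[0,0,0],"jaw":0.55},{"delta_pos":[0,0,0],"rot":[0,0,0],"jaw":0.55},{"delta_pos":[0,0,0],"rot":[0,0,0],"jaw":0.55},{"delta_pos":[0,0,0],"rot":[0,0,0],"jaw":0.55},{"delta_pos":[0,0,0],"rot":[0,0,0],"jaw":0.55},{"delta_pos":[0,0,0],"rot":[0,0,0],"jaw":0.55}]'

```text
t: 4.35
tool_pos: [0.5304, 0.0106, 0.1014]
tool_rot: [0.998, -0.066, 0.001, -0.0]
wrist_force: [-1.5, -0.5, 7.3]
finger_gap: 0.0472
grasp_force: 7.7
```

Request:
apply_moves --deltas '[{"delta_pos":[0,0,0.002],"rot":[0,0,0],"jaw":0.54},{"delta_pos":[0,0,0.004],"rot":[0,0,0],"jaw":0.535},{"delta_pos":[0,0,0.008],"rot":[0,0,0],"jaw":0.535},{"delta_pos":[0,0,0.012],"rot":[0,0,0],"jaw":0.535},{"delta_pos":[0,0,0.015],"rot":[0,0,0],"jaw":0.535},{"delta_pos":[0,0,0.015],"rot":[0,0,0],"jaw":0.535},{"delta_pos":[0,0,0.015],"rot":[0,0,0],"jaw":0.535},{"delta_pos":[0,0,0.015],"rot":[0,0,0],"jaw":0.535}]'

```text
t: 5.35
tool_pos: [0.5294, 0.0104, 0.1875]
tool_rot: [0.998, -0.066, 0.0, -0.0]
wrist_force: [0.3, 0.8, -1.0]
finger_gap: 0.046
grasp_force: 2.9
```

```bash
python3 - <<'E'
from h import *
s=sense(); print(s['tool_pos'],s['wrist_force'],s['grasp_force'],s['finger_gap'])
c=shot('side'); im=c['color'][60:240,280:440][:,:,::-1]; cv2.imwrite('pics/side3.png',cv2.resize(im,None,fx=3,fy=3,interpolation=cv2.INTER_CUBIC))
E
```

```text
[0.5293661  0.01040688 0.18748886] [ 0.28597628  0.77377679 -1.04730332] 2.9327099994407035 0.04599385556408603
```

View pics/side3.png

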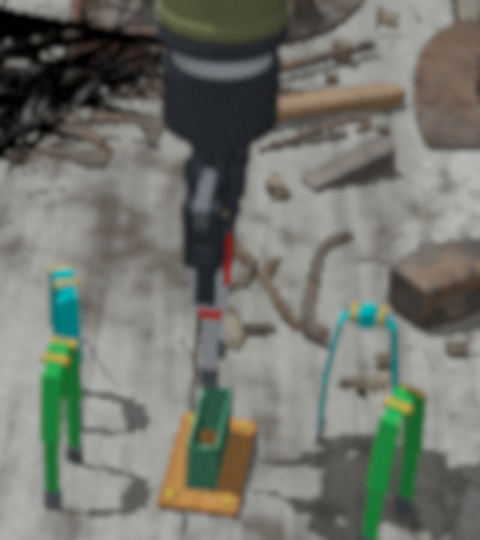

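The tongs are out of the stand and upright. The pocket is empty, and the tips are at crop pixel (208,385). I now carry them to the pan while turning about +91.5°.

Request:
apply_moves --deltas '[{"delta_pos":[0,0.01,0.003],"rot":[0,0,0.05],"jaw":0.525},{"delta_pos":[0,0.015,0.003],"rot":[0,0,0.1],"jaw":0.525},{"delta_pos":[0,0.015,0],"rot":[0,0,0.11],"jaw":0.525},{"delta_pos":[0,0.015,0],"rot":[0,0,0.11],"jaw":0.525},{"delta_pos":[0,0.015,0],"rot":[0,0,0.11],"jaw":0.525},{"delta_pos":[0,0.015,0],"rot":[0,0,0.11],"jaw":0.525},{"delta_pos":[0,0.015,0],"rot":[0,0,0.11],"jaw":0.525},{"delta_pos":[0,0.015,0],"rot":[0,0,0.1],"jaw":0.525}]'

```text
t: 6.4
tool_pos: [0.5288, 0.1266, 0.1917]
tool_rot: [0.944, 0.331, -0.001, -0.0]
wrist_force: [0.2, -0.1, -0.8]
finger_gap: 0.0452
grasp_force: 3.0
```

Request:
apply_moves --deltas '[{"delta_pos":[0,0.015,0],"rot":[0,0,0.11],"jaw":0.525},{"delta_pos":[0,0.015,0],"rot":[0,0,0.11],"jaw":0.525},{"delta_pos":[0,0.015,0],"rot":[0,0,0.11],"jaw":0.525},{"delta_pos":[0,0.015,0],"rot":[0,0,0.11],"jaw":0.525},{"delta_pos":[0,0.015,0],"rot":[0,0,0.11],"jaw":0.525},{"delta_pos":[0,0.015,0],"rot":[0,0,0.11],"jaw":0.525},{"delta_pos":[0,0.015,0],"rot":[0,0,0.11],"jaw":0.525},{"delta_pos":[0,0.01,0],"rot":[0,0,0.03],"jaw":0.525}]'

```text
t: 7.4
tool_pos: [0.5287, 0.2417, 0.1918]
tool_rot: [0.741, 0.671, -0.0, -0.001]
wrist_force: [0.4, -0.5, -2.2]
finger_gap: 0.0453
grasp_force: 3.0
```

Request:
apply_moves --deltas '[{"delta_pos":[0,0,0],"rot":[0,0,0],"jaw":0.525},{"delta_pos":[0,0,0],"rot":[0,0,0],"jaw":0.525},{"delta_pos":[0,0,0],"rot":[0,0,0],"jaw":0.525},{"delta_pos":[0,0,0],"rot":[0,0,0],"jaw":0.525},{"delta_pos":[0,0,0],"rot":[0,0,0],"jaw":0.525},{"delta_pos":[0,0,0],"rot":[0,0,0],"jaw":0.525},{"delta_pos":[0,0,0],"rot":[0,0,0],"jaw":0.525},{"delta_pos":[0,0,0],"rot":[0,0,0],"jaw":0.525}]'

```text
t: 8.4
tool_pos: [0.5293, 0.2404, 0.1923]
tool_rot: [0.743, 0.67, -0.0, -0.0]
wrist_force: [-0.3, 0.5, -1.8]
finger_gap: 0.0448
grasp_force: 3.0
```

```bash
python3 - <<'E'
from h import *
s=sense(); print(s['tool_pos'],s['tool_rot'],s['grasp_force'],s['finger_gap'])
c=shot('side'); im=c['color'][140:380,270:450][:,:,::-1]; cv2.imwrite('pics/side4.png',cv2.resize(im,None,fx=2.5,fy=2.5,interpolation=cv2.INTER_CUBIC))
W=pts(c); m=(abs(W[...,0]-.528)<.045)&(abs(W[...,1]-.239)<.03)&(W[...,2]>.07)&(W[...,2]<.165)
for lo in np.arange(.07,.165,.01):
    P=W[m&(W[...,2]>=lo)&(W[...,2]<lo+.01)]
    if len(P): print(round(lo+.005,3),len(P),'x',P[:,0].min().round(4),P[:,0].max().round(4),'mid',((P[:,0].min()+P[:,0].max())/2).round(4),'y',np.percentile(P[:,1],[5,50,95]).round(4))
E
```

```text
[0.52933346 0.24043736 0.19227633] [ 7.42570864e-01  6.69767505e-01 -7.35687914e-06 -2.35156534e-06] 3.018376254622126 0.04477658763278516
0.095 5 x 0.5097 0.5476 mid 0.5286 y [0.2364 0.2424 0.2469]
0.105 20 x 0.5098 0.5477 mid 0.5287 y [0.2384 0.2453 0.2491]
0.115 32 x 0.5102 0.548 mid 0.5291 y [0.2334 0.2438 0.2471]
0.125 18 x 0.509 0.5481 mid 0.5286 y [0.2404 0.243  0.2474]
0.135 23 x 0.5092 0.55 mid 0.5296 y [0.2355 0.2435 0.247 ]
0.145 17 x 0.5094 0.5501 mid 0.5298 y [0.2331 0.2445 0.2474]
0.155 16 x 0.5081 0.5519 mid 0.53 y [0.2399 0.2451 0.2484]
0.165 9 x 0.5068 0.5519 mid 0.5293 y [0.2374 0.2468 0.2517]
```

View pics/side4.png

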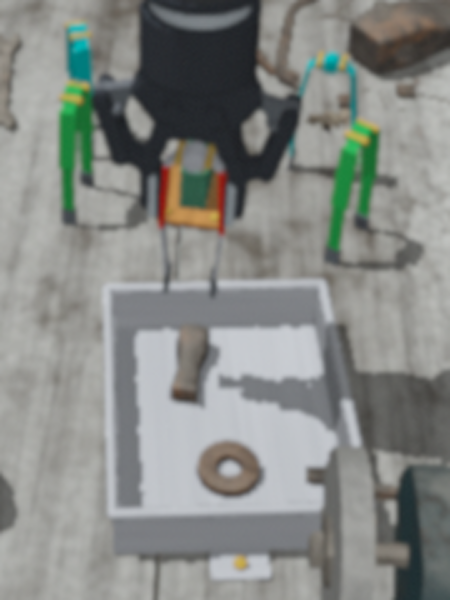

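The side view shows the tongs hanging upright over the pan, with tips at crop (167,288) and (212,292). Their measured midpoint is (0.5287, 0.240), above the stub's waist, so I lower them.

Request:
apply_moves --deltas '[{"delta_pos":[0,-0.001,-0.012],"rot":[0,0,0],"jaw":0.535},{"delta_pos":[0,0,-0.015],"rot":[0,0,0],"jaw":0.535},{"delta_pos":[0,0,-0.015],"rot":[0,0,0],"jaw":0.535},{"delta_pos":[0,0,-0.015],"rot":[0,0,0],"jaw":0.535},{"delta_pos":[0,0,-0.013],"rot":[0,0,0],"jaw":0.535},{"delta_pos":[0,0,-0.01],"rot":[0,0,0],"jaw":0.535},{"delta_pos":[0,0,-0.006],"rot":[0,0,0],"jaw":0.535},{"delta_pos":[0,0,0],"rot":[0,0,0],"jaw":0.535}]'

```text
t: 9.45
tool_pos: [0.5293, 0.2394, 0.106]
tool_rot: [0.743, 0.67, -0.0, -0.0]
wrist_force: [-1.1, 0.8, -1.3]
finger_gap: 0.0459
grasp_force: 2.9
```

```bash
python3 - <<'E'
from h import *
s=sense(); print(s['tool_pos'],s['wrist_force'],s['grasp_force'],s['finger_gap'])
c=shot('side'); im=c['color'][220:340,300:420][:,:,::-1]; cv2.imwrite('pics/side5.png',cv2.resize(im,None,fx=4,fy=4,interpolation=cv2.INTER_CUBIC))
E
```

```text
[0.52925402 0.23941599 0.10599681] [-1.06262145  0.77249905 -1.25074858] 2.93622498807963 0.04590193435186925
```

View pics/side5.png

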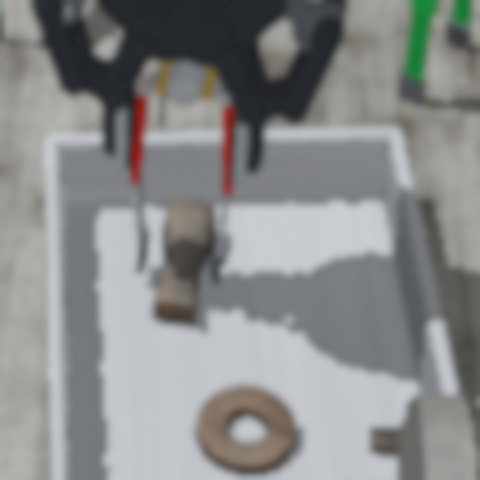

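The tips straddle the stub at its waist (crop pixels (142,268) and (216,278)) with nothing touching. I lower another 4 mm and close with 35 N.

Request:
apply_moves --deltas '[{"delta_pos":[0,0,-0.004],"rot":[0,0,0],"jaw":0.535},{"delta_pos":[0,0,0],"rot":[0,0,0],"jaw":0.51},{"delta_pos":[0,0,0],"rot":[0,0,0],"jaw":0.49},{"delta_pos":[0,0,0],"rot":[0,0,0],"jaw":0.47},{"delta_pos":[0,0,0],"rot":[0,0,0],"jaw":0.44},{"delta_pos":[0,0,0],"rot":[0,0,0],"jaw":0.38},{"delta_pos":[0,0,0],"rot":[0,0,0],"jaw":0.38},{"delta_pos":[0,0,0],"rot":[0,0,0],"jaw":0.38}]' --squeeze 35

```text
t: 10.5
tool_pos: [0.5294, 0.2395, 0.1024]
tool_rot: [0.743, 0.67, 0.0, 0.0]
wrist_force: [-1.0, 0.3, 2.4]
finger_gap: 0.0398
grasp_force: 35.7
```

Request:
apply_moves --deltas '[{"delta_pos":[0,0,0],"rot":[0,0,0],"jaw":0.38},{"delta_pos":[0,0,0.002],"rot":[0,0,0],"jaw":0.38},{"delta_pos":[0,0,0.004],"rot":[0,0,0],"jaw":0.38},{"delta_pos":[0,0,0.006],"rot":[0,0,0],"jaw":0.38},{"delta_pos":[0,0,0.008],"rot":[0,0,0],"jaw":0.38},{"delta_pos":[0,0,0.01],"rot":[0,0,0],"jaw":0.38},{"delta_pos":[0,0,0.01],"rot":[0,0,0],"jaw":0.38},{"delta_pos":[0,0,0.01],"rot":[0,0,0],"jaw":0.38}]'

```text
t: 11.5
tool_pos: [0.5294, 0.2395, 0.1532]
tool_rot: [0.743, 0.67, 0.0, 0.0]
wrist_force: [0.0, -0.1, -2.2]
finger_gap: 0.04
grasp_force: 35.5
```

Request:
apply_moves --deltas '[{"delta_pos":[0,0,0.012],"rot":[0,0,0],"jaw":0.38},{"delta_pos":[0,0,0.014],"rot":[0,0,0],"jaw":0.38},{"delta_pos":[0,0,0.015],"rot":[0,0,0],"jaw":0.38},{"delta_pos":[0,0,0.015],"rot":[0,0,0],"jaw":0.38},{"delta_pos":[0,0,0.013],"rot":[0,0,0],"jaw":0.38},{"delta_pos":[0,0,0.01],"rot":[0,0,0],"jaw":0.38},{"delta_pos":[0,0,0.006],"rot":[0,0,0],"jaw":0.38},{"delta_pos":[0,0,0.002],"rot":[0,0,0],"jaw":0.38}]'

```text
t: 12.5
tool_pos: [0.5293, 0.2394, 0.2395]
tool_rot: [0.743, 0.67, 0.0, 0.0]
wrist_force: [-0.6, -0.2, -1.8]
finger_gap: 0.0396
grasp_force: 35.5
```

Request:
apply_moves --deltas '[{"delta_pos":[0,0,0],"rot":[0,0,0],"jaw":0.38},{"delta_pos":[0,0,0],"rot":[0,0,0],"jaw":0.38},{"delta_pos":[0,0,0],"rot":[0,0,0],"jaw":0.38},{"delta_pos":[0,0,0],"rot":[0,0,0],"jaw":0.38},{"delta_pos":[0,0,0],"rot":[0,0,0],"jaw":0.38},{"delta_pos":[0,0,0],"rot":[0,0,0],"jaw":0.38},{"delta_pos":[0,0,0],"rot":[0,0,0],"jaw":0.38},{"delta_pos":[0,0,0],"rot":[0,0,0],"jaw":0.38}]'

```text
t: 13.5
tool_pos: [0.5293, 0.2394, 0.2393]
tool_rot: [0.743, 0.67, -0.0, 0.0]
wrist_force: [0.2, 0.0, -2.0]
finger_gap: 0.0395
grasp_force: 35.5
```

```bash
python3 - <<'E'
from h import *
s=sense(); print(s['tool_pos'],s['wrist_force'],s['grasp_force'],s['finger_gap'],np.abs(s['joint_velocities']).max())
c=shot('side'); im=c['color'][140:340,280:430][:,:,::-1]; cv2.imwrite('pics/side6.png',cv2.resize(im,None,fx=3,fy=3,interpolation=cv2.INTER_CUBIC))
W=pts(c); m=(abs(W[...,0]-.528)<.03)&(abs(W[...,1]-.237)<.045)&(W[...,2]>.08)&(W[...,2]<.16)
P=W[m]; print(len(P),P.min(0).round(4),P.max(0).round(4))
for lo in np.arange(.19,.29,.01):
    g=P[(P[:,1]>=lo)&(P[:,1]<lo+.01)]
    if len(g): print(round(lo+.005,3),len(g),'z',g[:,2].min().round(4),g[:,2].max().round(4))
E
```

```text
[0.52934678 0.23941592 0.23927566] [ 0.20404041  0.03124128 -2.00727311] 35.491488575935364 0.039535394927771424 0.0020093549345556105
351 [0.5152 0.2028 0.1396] [0.5433 0.2699 0.16  ]
0.205 10 z 0.1578 0.1599
0.215 14 z 0.1553 0.1599
0.225 45 z 0.1554 0.16
0.235 55 z 0.1471 0.1597
0.245 72 z 0.144 0.1588
0.255 36 z 0.1539 0.159
0.265 119 z 0.1396 0.1594
```

View pics/side6.png

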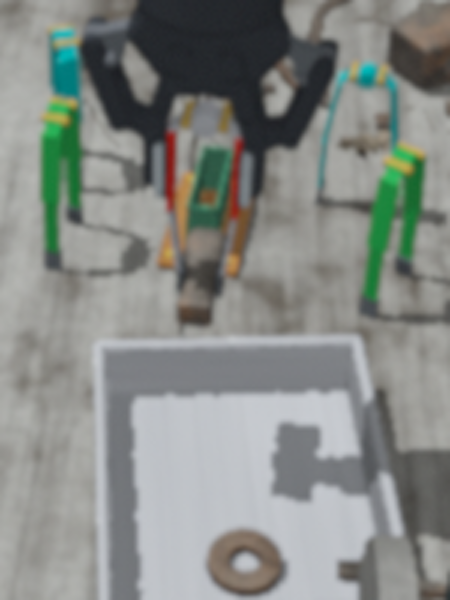

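The stub hangs level in the tongs at crop (205,285). Its underside is at z ≈ 0.139 m (at least 0.105 m is needed), it is over the pan and everything is still. The washer has not moved.

```bash
python3 -c "
from workcell import close_job
print(close_job())"
```

```text
the job is handed in; nothing more can be done
None
```

The job is handed in at about 13.6 s: the forging is held in the upright red tongs over the pan, its underside about 9 cm above the rim, and everything is still.

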